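# Pack the face-painting kit tray

### The arm

A 6-joint arm with a two-finger parallel gripper is mounted at the origin on the work surface. World frame = base frame: x ahead of the robot, y to its left, z up, the work surface at z = 0. Lengths are in m, angles in rad, forces in N, time in s.
With the tool pointing down it reaches from about 0.25 to 0.775 m from the base axis. Payload 4 kg.
Tool frame: the origin (TCP) lies at the very end of the fingers, on their centre line; the grasp point (between the pads) lies 19 mm behind it (robot.hold_point_z is the distance from the TCP to the grasp point, in m); z points along the fingers, y is the line along which they close (so a half turn about z gives the same grasp; the last joint's range is limited). The gripper opens to 94 mm and grips with 3 to 60 N. Pads are 16 mm wide; open, the fingers measure 119 mm over their backs; the gripper's body (75 mm by 177 mm) begins 78 mm behind the grasp point.
Start: joints at [-1.367, 0.087, 1.371, -0, 1.684, -0.103], TCP at [0.166, -0.524, 0.206] pointing down, gripper open.
Joint ranges: [-3.1, 3.1], [-0.76, 2.03], [0.27, 2.55], [-1.08, 4.22], [0.17, 2.65], [-2.57, 2.57]. Speed limits (rad/s): [2.79, 2.79, 3.14, 3.14, 3.14, 3.14].

### API

Orientations are given as [roll, pitch, yaw] about the fixed x, y, z axes, in that order (R = Rz(yaw) Ry(pitch) Rx(roll)).
In Python, from bench import robot gives the robot as it stands.
- The arm moves only by the tool carry_out, never from a script. Its argument "steps" is a list of rows, each a list of 3 entries, a list of its own where there are three numbers: the shift along the tool's x, y, z in m, then the turn about the tool's z in units of 10 degrees (1.0 is 10 degrees), then the closure, from -1 (fully open) to 1 (shut). In form: [[[tx, ty, tz], roll, jaw], ...]. A call has 1 to 10 rows; each row is the pose to reach, as a shift and turn from the pose commanded when the call began, along the tool's axes at that moment; what a row does not reach only later rows make up. A row lasts 1/8 s, in which the tool goes at most 62.5 mm and 10.7 degrees, less where a joint would pass 70% of its speed; a pose out of reach is approached as far as the arm can. A call with a gripper value outside its range is refused whole. The fingers move at their own pace and stop on an object; the grip force is fixed at half the most. Time passes only in rows, so rows that repeat a pose let the fingers close. It gives the time, the measured TCP pose, the force, the opening and the grip force at its end, in the units of the state.
- robot.get_obs(): the state, without advancing time (a new reading comes with each control period).
- robot.snapshot(name): name is "scene" or "top" or "wrist"; returns a dict with "image" (400x640x3 uint8, red, green, blue), "z_map" (400x640 float32, m along the optical axis (not along the pixel's ray), 0 where there is no reading), "mtx" (3x3 intrinsics, pixels), "D" ([k1, k2, p1, p2, k3] as OpenCV has them; the pictures are not rectified), "R" (3x3) and "t" (3): a world point X has camera coordinates R X + t. Camera axes: x right, y down, z forward; pixel columns grow to the right and rows downward; lengths in m; the calibration is good to about 2 mm. A picture is of the moment at which its call begins.
- robot.close_job(): hands the job in; it is judged then, once.
The state is a dict: "time": time; "joint_positions": joint angles; "qvel": joint speeds; "joint_torque": joint torques, N m; "tool_pos": TCP position; "ee_rot": TCP orientation; "wrist_force": force on the tool from outside, world axes, zero at the start; "wrist_torque": the same for the moment, N m; "width": finger opening in m; "finger_force": force on a finger pad.
Only numpy, scipy, OpenCV 4.12 (cv2) and the standard library are available. Lean on these libraries where they do the work, as an engineer would, in place of code of your own. Each camera call takes 0.05 s, during which the arm holds its last target. There are 200 camera calls.

### The job

Pack the closed face-painting things into the white kit tray, each standing flat in the well made for it: the large lidded pot in the wide round well, the small lidded pot in the small low round well, the squeeze bottle upright in the tall-walled round holder, and the rectangular case in the rectangular well. The two open pots without lids are still in use: leave them standing where they are.

Things in the scene. Friction and masses are not known exactly. Their poses are not given: they have to be found in the camera images.
- large_pot_mid (a point): Large lidded face-paint pot to be packed: upright white cylinder 58 mm in diameter, 40 mm high over all, its top 13 mm a flat black lid that covers it wholly. 63 to 126 g. The point is its centre, half-way up (20 mm above its underside). Its z is up.
- small_pot_mid (a point): Small lidded glitter pot to be packed: like the large one but 38 mm in diameter, 40 mm high, flat black lid. 28 to 56 g. The point is its centre, 20 mm above its underside. Its z is up. Pots, bottle and case start upright on a fixed grey mat 2 mm thick, left or right of the tray, 80 mm or more apart, among them a wooden stamp 34 mm wide, 44 mm high (not needed); a low tin and a brush lie at its far edge.
- bottle_mid (a point): Squeeze bottle to be packed, standing upright: white cylinder 40 mm in diameter and 70 mm high, on it a slim black conical cap (24 mm wide at its foot), 95 mm high over all. 70 to 140 g. The point is on its axis, 47.5 mm above its underside. Its z is up.
- case_mid (a point): Rectangular compact case to be packed: closed box 70 mm long (its own x) by 36 mm wide (its own y) by 36 mm high, lower part white, upper part black. 56 to 112 g. The point is its centre, 18 mm above its underside. Its z is up.
- open_large_pot_mid (a point): Open large pot, still in use, to be left alone: white hollow cup without a lid, 58 mm in diameter, 30 mm high, brown paint in the bottom. The point is its centre, 15 mm above its underside. Its z is up.
- open_small_pot_mid (a point): Open small pot, still in use, to be left alone: white hollow cup without a lid, 38 mm in diameter, 30 mm high, brown paint in the bottom. The point is its centre, 15 mm above its underside. Its z is up.
- large_well_floor (a point): Wide round well, place of the large lidded pot: inside 78 mm across, rim 10 mm high above its floor, 3 mm thick. Point: centre of the flat floor, 8 mm above the table; z up, x and y along the tray's sides. The 4 wells stand in a fixed white tray 212 mm square, 2 by 2, centres 100 mm apart, in any arrangement; the tray's wall is 17 mm high above the table.
- small_well_floor (a point): Small low round well, place of the small lidded pot, in the same tray: inside 58 mm across, rim 10 mm high above its floor, 3 mm thick. Point: centre of the flat floor, 8 mm above the table; z up, x and y along the tray's sides.
- bottle_cup_floor (a point): Round holder with the tallest wall, place of the bottle, in the same tray: inside 60 mm across, wall 25 mm high above its floor, 3 mm thick. Point: centre of the flat floor, 8 mm above the table; z up, x and y along the tray's sides.
- case_well_floor (a point): Rectangular well, place of the case, in the same tray: inside 90 mm long (its x) by 56 mm wide (its y), rim 10 mm high above its floor, 3 mm thick. Point: centre of the flat floor, 8 mm above the table; z up, x and y along the tray's sides.
There are look-alikes about, which are no part of the job. Leave any green or turquoise look-alike of the part that bears case_mid alone.

How it is judged:
By the outcome, as a careful person would: the job done as asked, in the order asked, and still so for the second after the job is handed in, with the robot touching nothing.
It also fails if it takes over 120 s, if anything falls off the work surface, if the arm or the gripper's body presses on something with over 40 N, if the wrist force passes 120 N, or if a joint passes its speed limit or range.

## Working session

There is one attempt and no reset: what is moved stays moved. The work goes in short steps, Python scripts to look and compute and a tool call to move; the robot and the scene stay as the last step left them, time stands still between calls to the robot, and variables do not carry over. Pictures are saved under pics/ and viewed, at most 14 in all, crops included, and the job is handed in when it is done.

Besides the shell and the picture viewer there is one more tool, called after "Call:" by a JSON object that holds its "name" and its "arguments", one argument or row to a line. carry_out: Moves the arm, as the interface text tells. Its arguments: {"type":"object","properties":{"steps":{"type":"array","items":{"type":"array"}}},"required":["steps"]}

```bash
mkdir -p pics; cat > h.py <<'E'
import numpy as np, cv2
from bench import robot
def snap(n,f=None):
    s=robot.snapshot(n)
    if f: cv2.imwrite('pics/'+f,cv2.cvtColor(s['image'],cv2.COLOR_RGB2BGR))
    return s
def ray(s,uv,z):
    R=np.array(s['R']);t=np.array(s['t'])
    p=cv2.undistortPoints(np.array(uv,float).reshape(-1,1,2),np.array(s['mtx']),np.array(s['D'])).reshape(-1,2)
    d=np.c_[p,np.ones(len(p))]@R; c=-R.T@t
    return c+d*((z-c[2])/d[:,2])[:,None]
def cloud(s):
    z=s['z_map'];h,w=z.shape
    uv=np.stack(np.meshgrid(np.arange(w),np.arange(h)),-1).reshape(-1,1,2).astype(float)
    p=cv2.undistortPoints(uv,np.array(s['mtx']),np.array(s['D'])).reshape(-1,2)
    P=np.c_[p,np.ones(len(p))]*z.reshape(-1,1)
    return ((P-np.array(s['t']))@np.array(s['R'])).reshape(h,w,3)
E
python3 - <<'E'
from h import *
for n in('scene','top'):
    s=snap(n,n+'0.png');print(n,-np.array(s['R']).T@s['t'])
o=robot.get_obs();print(o['tool_pos'],o['ee_rot'],o['width'],o['time'])
E
```

```text
scene [0.97142192 0.01094459 0.84666265]
top [ 0.44538627 -0.00997764  1.13563301]
[ 0.16599047 -0.52382804  0.20444241] [-3.13962581e+00 -1.81390872e-04  3.06797466e-01] 0.09387437066599154 0.1
```

View pics/top0.png

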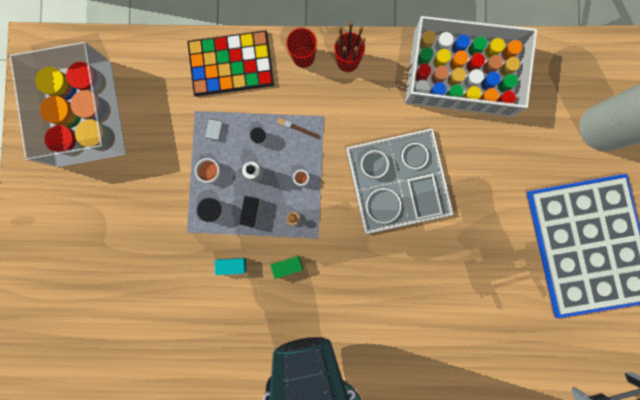

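View pics/scene0.png

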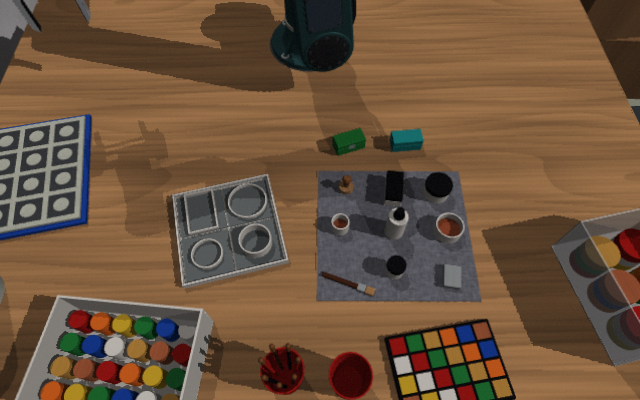

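The top view shows the large lid at (209,210), small lid at (258,135), bottle at (251,170) and case at (249,211). The wells are: wide (383,206), rectangular (425,198), and two round ones at (375,164) and (415,156). Next I measure them.

```bash
python3 - <<'E'
from h import *
s=snap('top');im=s['image'];P=cloud(s)
mask=(im.max(2)<60).astype(np.uint8); 
for n,(u,v),z in [('large',(209,210),.042),('small',(258,135),.042),('case',(249,211),.038)]:
    m=mask.copy(); m=m&(np.abs(P[...,2]-z)<.008)
    k,l,st,c=cv2.connectedComponentsWithStats(m)
    i=l[v,u]; cn=cv2.findContours((l==i).astype(np.uint8),0,2)[0][0]
    r=ray(s,cn.reshape(-1,2),z)[:,:2]*1000
    print(n,st[i],ray(s,c[i],z)[0].round(4),'depth z',np.median(P[...,2][l==i]).round(4),cv2.minAreaRect(r.astype(np.float32)))
Z=P[...,2]
for n,(u,v) in [('bottle',(251,170)),('ol',(207,170)),('os',(301,177)),('stamp',(293,217)),('A',(375,164)),('B',(415,156)),('L',(383,206)),('R',(425,198))]:
    w=Z[v-14:v+15,u-14:u+15];q=P[v-14:v+15,u-14:u+15][w>.025]
    print(n,w.min().round(3),w.max().round(4),len(q),q[:,:2].mean(0).round(4) if len(q) else '',P[v,u].round(4))
# big top crop
c=cv2.resize(im[95:290,175:465],None,fx=2.7,fy=2.7,interpolation=cv2.INTER_CUBIC);cv2.imwrite('pics/c.png',c[...,::-1])
# tray wells: rim heights
t=(Z>.014)&(Z<.04); 
zz=(np.clip(Z[120:240,340:460]/.045,0,1)*255).astype(np.uint8);cv2.imwrite('pics/z.png',cv2.resize(zz,None,fx=5,fy=5,interpolation=0))
E
```

```text
large [198 199  23  22 424] [0.4856 0.2735 0.042 ] depth z 0.041 ((485.5066833496094, 273.4415283203125), (49.327415466308594, 52.090858459472656), 0.9655849933624268)
small [251 128  15  15 168] [0.664  0.1638 0.042 ] depth z 0.0412 ((663.3945922851562, 163.43922424316406), (33.97772979736328, 31.858915328979492), 45.968528747558594)
case [240 197  19  30 425] [0.4831 0.1797 0.038 ] depth z 0.0371 ((483.408935546875, 179.93887329101562), (36.16411590576172, 66.7725830078125), 80.22706604003906)
bottle -0.006 1.1356 285 [0.5736 0.1662] [0.5735 0.1678 0.0971]
ol -0.005 1.1356 117 [0.5785 0.2803] [0.582  0.2886 0.015 ]
os -0.005 1.1356 62 [0.5637 0.059 ] [0.5687 0.0606 0.0135]
stamp -0.006 1.1356 60 [0.4697 0.0762] [0.4712 0.0756 0.0426]
A 0.001 1.1356 132 [ 0.5974 -0.1117] [ 0.6032 -0.1172  0.0105]
B 0.0 1.1356 2 [ 0.4454 -0.01  ] [ 0.6243 -0.2133  0.0078]
L 0.0 0.0207 0  [ 0.5022 -0.1373  0.0102]
R -0.0 1.1356 3 [ 0.4454 -0.01  ] [ 0.5235 -0.2384  0.0029]
```

View pics/c.png

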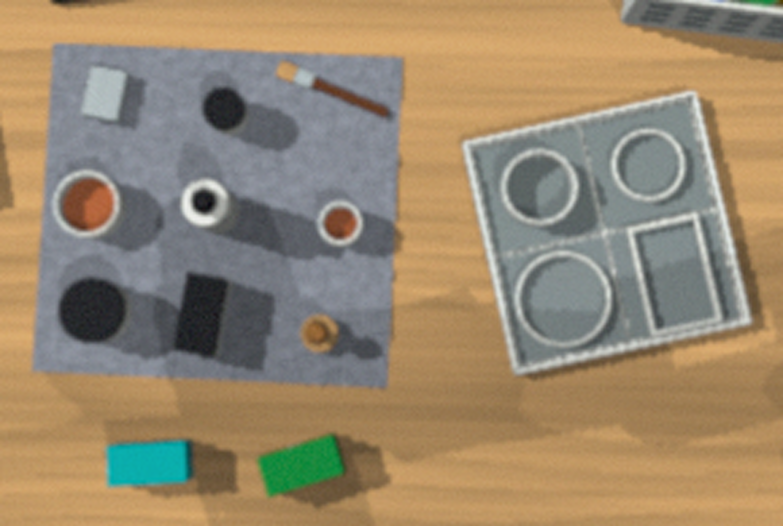

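View pics/z.png

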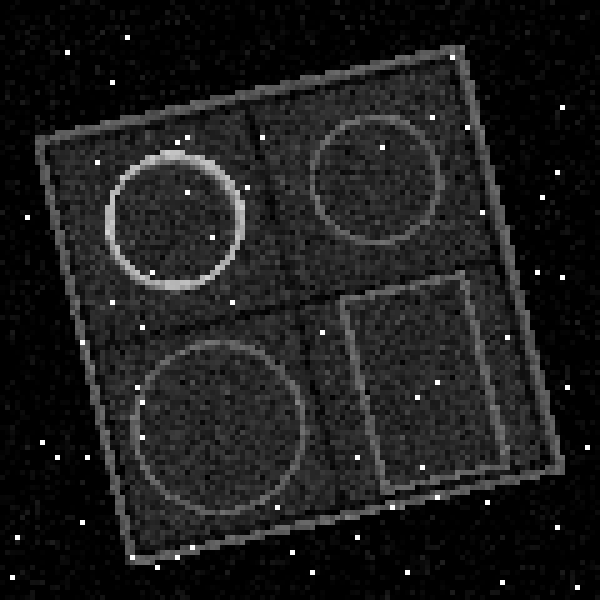

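In the depth picture the tall ring is the round one at top (375,164), so that is the bottle cup. The small well is (415,156).

```bash
cat >> h.py <<'E'
def go(x,y,z,yawdeg=None):
    o=robot.get_obs();p=np.array(o['tool_pos']);r=o['ee_rot'];y0=r[2]
    d=np.array([x,y,z])-p;c,s=np.cos(y0),np.sin(y0)
    tn=0 if yawdeg is None else -((yawdeg-np.degrees(y0)+180)%360-180)/10
    print('tcp',p.round(4),'rpy deg',np.degrees(r).round(1),'t',round(o['time'],2),'w',round(o['width'],4),'F',np.round(o['wrist_force'],1),'q',np.round(o['joint_positions'],2))
    print('  shift',(c*d[0]+s*d[1]).round(4),(s*d[0]-c*d[1]).round(4),(-d[2]).round(4),'turn',round(tn,2))
E
python3 - <<'E'
from h import *
s=snap('top');P=cloud(s);Z=cv2.medianBlur(P[...,2].astype(np.float32),3)
m=np.zeros(Z.shape,np.uint8);m[120:240,340:460]=(Z[120:240,340:460]>.011)
k,l,st,c=cv2.connectedComponentsWithStats(m)
ii=np.argsort(-st[1:,4])[:6]+1
for i in ii:
    v,u=np.nonzero(l==i); z=np.median(Z[l==i])
    r=ray(s,np.c_[u,v],.017 if st[i,2]>60 else (.033 if z>.022 else .018))[:,:2].astype(np.float32)
    a=cv2.minAreaRect(r*1000); print(st[i],z.round(4),np.round(a[0],1),np.round(a[1],1),round(a[2],1))
go(.4856,.2735,.20,45)
E
```

```text
[378 129  75  86 281] 0.0143 [ 610.9 -248. ] [246.1 110.9] 44.7
[361 150  28  29 182] 0.0282 [ 600.1 -113.9] [63.2 67. ] 64.3
[347 145  14  59 122] 0.0137 [577.1 -65.2] [140.1  24.7] 3.7
[360 205  39  28 108] 0.0145 [ 458.4 -115.9] [101.2  49.1] 63.1
[400 211  34  15  87] 0.0139 [ 478.3 -212.9] [25.6 79.9] 13.7
[436 196  12  22  61] 0.0142 [ 502.2 -275. ] [25.5 49.8] 87.2
tcp [ 0.166  -0.524   0.2048] rpy deg [-179.9   -0.    17.6] t 0.2 w 0.0939 F [-0.9 -0.2 -0.7] q [-1.37  0.09  1.37  0.    1.68 -0.1 ]
  shift 0.5455 -0.6638 0.0048 turn -2.74
```

```bash
python3 - <<'E'
from h import *
s=snap('top')
f=lambda q,z: ray(s,np.array(q)/5+[340,120]-.4,z)[:,:2]
C=f([(38,138),(463,48),(562,468),(132,562)],.017)
print('sides',np.linalg.norm(np.roll(C,-1,0)-C,axis=1).round(4),'ctr',C.mean(0).round(4))
e=C[0]-C[3]+C[1]-C[2];a=np.arctan2(e[1],e[0]);print('tray x angle',np.degrees(a))
for n,q,z in[('cup',[(175,220)],.033),('small',[(376,179)],.018),('large',[(219,427)],.018),('rect',[(342,300),(464,273),(507,466),(385,490)],.018)]:
    m=f(q,z).mean(0);d=m-C.mean(0);print(n,m.round(4),'tray frame',(np.array([[np.cos(a),np.sin(a)],[-np.sin(a),np.cos(a)]])@d).round(4))
sx=[(n,(C.mean(0)+np.array([[np.cos(a),-np.sin(a)],[np.sin(a),np.cos(a)]])@np.array(v)*.05).round(4)) for n,v in [('cup',(1,1)),('small',(1,-1)),('large',(-1,1)),('rect',(-1,-1))]];print(sx)
E
```

```text
sides [0.2077 0.2058 0.2075 0.2082] ctr [ 0.5643 -0.1743]
tray x angle 13.124387440316262
cup [ 0.601  -0.1141] tray frame [0.0494 0.0503]
small [ 0.6241 -0.2109] tray frame [ 0.05   -0.0493]
large [ 0.5042 -0.1374] tray frame [-0.0501  0.0496]
rect [ 0.5272 -0.2341] tray frame [-0.0496 -0.0498]
[('cup', array([ 0.6016, -0.1142])), ('small', array([ 0.6243, -0.2116])), ('large', array([ 0.5042, -0.137 ])), ('rect', array([ 0.5269, -0.2343]))]
```

Call:
{"name": "carry_out", "arguments": {
  "steps": [
    [[0.05,-0.061,0],0,-1],
    [[0.2,-0.244,0],-1.5,-1],
    [[0.4,-0.487,0],-2.74,-1],
    [[0.5455,-0.6638,0],-2.74,-1],
    [[0.5455,-0.6638,0],-2.74,-1],
    [[0.5455,-0.6638,0],-2.74,-1],
    [[0.5455,-0.6638,0],-2.74,-1],
    [[0.5455,-0.6638,0],-2.74,-1],
    [[0.5455,-0.6638,0],-2.74,-1],
    [[0.5455,-0.6638,0],-2.74,-1]
  ]
}}

```text
time: 1.5
tool_pos: [0.3989, 0.0579, 0.2058]
ee_rot: [3.14, -0.001, 0.785]
wrist_force: [1.2, -0.8, -0.3]
width: 0.094
finger_force: 0.0
```

The tray geometry matches: 50 mm offsets, rotated 13°. Continuing to the large pot.

```bash
python3 -c "
from h import *
go(.4856,.2735,.20,45)"
```

```text
tcp [0.3989 0.0579 0.2058] rpy deg [179.9  -0.   45. ] t 1.5 w 0.094 F [ 1.2 -0.8 -0.3] q [ 0.   -0.25  1.68 -0.    1.71  0.79]
  shift 0.2137 -0.0911 0.0058 turn -0.0
```

Call:
{"name": "carry_out", "arguments": {
  "steps": [
    [[0.0534,-0.0228,0],0,-1],
    [[0.1068,-0.0456,0],0,-1],
    [[0.2137,-0.0911,0],0,-1],
    [[0.2137,-0.0911,0],0,-1],
    [[0.2137,-0.0911,0],0,-1],
    [[0.2137,-0.0911,0],0,-1],
    [[0.2137,-0.0911,0],0,-1]
  ]
}}

```text
time: 2.38
tool_pos: [0.4851, 0.2701, 0.2059]
ee_rot: [3.141, -0.0, 0.784]
wrist_force: [-0.5, -1.0, -0.4]
width: 0.094
finger_force: 0.0
```

```bash
python3 -c "
from h import *
snap('wrist','w1.png')
go(.4856,.2735,.017,45)"
```

```text
tcp [0.4852 0.2701 0.2061] rpy deg [180.   -0.   44.9] t 2.42 w 0.0943 F [ 0.9 -0.3 -0.1] q [ 0.41  0.1   1.36 -0.    1.68  1.19]
  shift 0.0027 -0.0021 0.1891 turn -0.01
```

View pics/w1.png

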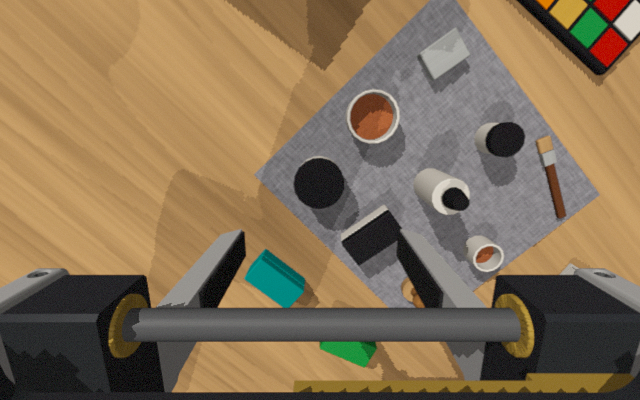

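The wrist view shows the large lid at (320,183), small lid (505,139), bottle cap (455,198) and case (372,235), with the open pots at (373,117) and (486,254).

```bash
python3 - <<'E'
from h import *
s=snap('wrist');im=s['image'];print('cam',(-np.array(s['R']).T@s['t']).round(3))
mask=(im.max(2)<70).astype(np.uint8);mask[280:]=0
for n,(u,v),z in [('large',(320,183),.042),('small',(508,136),.042),('case',(372,237),.038),('cap',(457,200),.095)]:
    k,l,st,c=cv2.connectedComponentsWithStats(mask);i=l[v,u]
    cn=max(cv2.findContours((l==i).astype(np.uint8),0,2)[0],key=len)
    r=ray(s,cn.reshape(-1,2),z)[:,:2].astype(np.float32)*1000
    print(n,st[i],[np.round(a,1) for a in cv2.minAreaRect(r)])
m=((im.min(2)>175)).astype(np.uint8);k,l,st,c=cv2.connectedComponentsWithStats(m)
for i in range(1,k):
    if st[i,4]>60: print(st[i],c[i].round(0))
print('bottle shoulder',ray(s,[(450,193)],.072))
E
```

```text
cam [0.537 0.322 0.385]
large [ 294  158   51   51 2010] [array([486.3, 274.4]), array([56.8, 56.7]), np.float64(17.6)]
small [ 485  122   39   36 1068] [array([663.1, 166.1]), array([38.8, 39.3]), np.float64(3.7)]
case [ 342  210   92   70 2511] [array([478.4, 147.7]), array([108.2,  68.9]), np.float64(80.7)]
cap [442 188  27  23 453] [array([575.3, 177.5]), array([19.6, 26.4]), np.float64(2.3)]
[615   1  25  38 584] [630.  20.]
[348  90  40  31  73] [361.  99.]
[352  95  47  48 162] [386. 125.]
[432 179  37  35 435] [446. 192.]
[473 244  31  28 155] [488. 257.]
bottle shoulder [[0.57948317 0.1756081  0.072     ]]
```

Call:
{"name": "carry_out", "arguments": {
  "steps": [
    [[0.0035,-0.002,0.06],0,-0.8],
    [[0.0035,-0.002,0.12],0,-0.8],
    [[0.0035,-0.002,0.165],0,-0.8],
    [[0.0035,-0.002,0.189],0,-0.8],
    [[0.0035,-0.002,0.189],0,-0.8],
    [[0.0035,-0.002,0.189],0,1],
    [[0.0035,-0.002,0.189],0,1],
    [[0.0035,-0.002,0.189],0,1],
    [[0.0035,-0.002,0.189],0,1],
    [[0.0035,-0.002,0.189],0,1]
  ]
}}

```text
time: 3.72
tool_pos: [0.4872, 0.2756, 0.0179]
ee_rot: [3.141, -0.002, 0.785]
wrist_force: [-0.7, -0.5, 6.1]
width: 0.0576
finger_force: 30.0
```

```bash
python3 -c "
from h import *
go(.5042,-.137,.12,45)"
```

```text
tcp [0.4872 0.2756 0.0179] rpy deg [ 1.799e+02 -1.000e-01  4.500e+01] t 3.73 w 0.0576 F [-0.7 -0.5  6.1] q [ 0.41  0.22  1.6  -0.    1.32  1.2 ]
  shift -0.2797 0.3038 -0.1021 turn -0.0
```

Call:
{"name": "carry_out", "arguments": {
  "steps": [
    [[0,0,-0.06],0,1],
    [[0,0,-0.11],0,1],
    [[-0.04,0.0434,-0.112],0,1],
    [[-0.08,0.0868,-0.112],0,1],
    [[-0.12,0.13,-0.112],0,1],
    [[-0.16,0.173,-0.112],0,1],
    [[-0.2,0.217,-0.112],0,1],
    [[-0.24,0.26,-0.112],0,1],
    [[-0.279,0.303,-0.112],0,1],
    [[-0.279,0.303,-0.112],0,1]
  ]
}}

```text
time: 4.97
tool_pos: [0.5025, -0.1399, 0.1275]
ee_rot: [-3.141, 0.002, 0.779]
wrist_force: [0.1, 0.7, -1.5]
width: 0.0574
finger_force: 30.0
```

Call:
{"name": "carry_out", "arguments": {
  "steps": [
    [[0,0,0],0,1],
    [[0,0,0],0,1]
  ]
}}

```text
time: 5.22
tool_pos: [0.5031, -0.1348, 0.1282]
ee_rot: [-3.141, -0.0, 0.787]
wrist_force: [0.7, -0.0, -1.8]
width: 0.0572
finger_force: 30.0
```

```bash
python3 -c "
from h import *
go(.5055,-.1365,.0235,45)"
```

```text
tcp [ 0.5031 -0.1348  0.1282] rpy deg [-180.    -0.    45.1] t 5.22 w 0.0572 F [ 0.7 -0.  -1.8] q [-0.37  0.05  1.56  0.    1.53  0.41]
  shift 0.0006 0.0029 0.1047 turn 0.01
```

Call:
{"name": "carry_out", "arguments": {
  "steps": [
    [[0.0005,0.003,0.05],0,1],
    [[0.0005,0.003,0.085],0,1],
    [[0.0005,0.003,0.098],0,1],
    [[0.0005,0.003,0.1035],0,1],
    [[0.0005,0.003,0.1035],0,1],
    [[0.0005,0.003,0.1035],0,1]
  ]
}}

```text
time: 5.98
tool_pos: [0.5068, -0.1384, 0.0267]
ee_rot: [3.139, -0.001, 0.785]
wrist_force: [0.7, -0.6, -1.3]
width: 0.0575
finger_force: 30.0
```

Call:
{"name": "carry_out", "arguments": {
  "steps": [
    [[0,0,0.0005],0,-0.6],
    [[0,0,0.0005],0,-0.6],
    [[0,0,0.0005],0,-0.6],
    [[0,0,-0.03],0,-0.6],
    [[0,0,-0.08],0,-0.6],
    [[0,0,-0.14],0,-0.6],
    [[0,0,-0.17],0,-0.6],
    [[0,0,-0.17],0,-0.6]
  ]
}}

```text
time: 6.98
tool_pos: [0.5072, -0.1387, 0.1983]
ee_rot: [3.135, -0.003, 0.785]
wrist_force: [0.0, -0.9, 0.2]
width: 0.0752
finger_force: 0.0
```

```bash
python3 -c "
from h import *
snap('top','t2.png')
s=snap('top');im=s['image'];cv2.imwrite('pics/t2.png',cv2.resize(im[95:290,175:465],None,fx=2.7,fy=2.7,interpolation=cv2.INTER_CUBIC)[...,::-1])
go(.6635,.1655,.20,45)"
```

```text
tcp [ 0.5051 -0.1379  0.1936] rpy deg [-179.9    0.    45. ] t 7.08 w 0.0753 F [ 0.6 -1.1  0.2] q [-0.37  0.03  1.45 -0.    1.66  0.41]
  shift 0.3265 -0.1027 -0.0064 turn -0.0
```

View pics/t2.png

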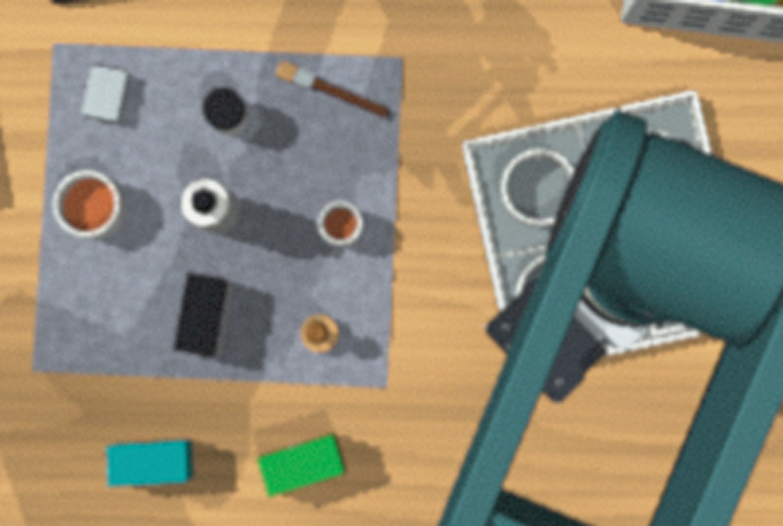

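Large pot released in its well; the mat is undisturbed. The arm hides the tray, so I check that later. On to the small pot.

Call:
{"name": "carry_out", "arguments": {
  "steps": [
    [[0.058,-0.018,-0.006],0,-0.4],
    [[0.116,-0.036,-0.006],0,-0.4],
    [[0.174,-0.054,-0.006],0,-0.4],
    [[0.232,-0.073,-0.006],0,-0.4],
    [[0.29,-0.091,-0.006],0,-0.4],
    [[0.3265,-0.1027,-0.006],0,-0.4],
    [[0.3265,-0.1027,-0.006],0,-0.4],
    [[0.3265,-0.1027,-0.006],0,-0.4],
    [[0.3265,-0.1027,-0.006],0,-0.4]
  ]
}}

```text
time: 8.2
tool_pos: [0.6635, 0.1638, 0.2004]
ee_rot: [-3.141, 0.001, 0.783]
wrist_force: [-0.7, 0.4, -0.2]
width: 0.0658
finger_force: 0.0
```

```bash
python3 - <<'E'
from h import *
s=snap('wrist','w2.png');im=s['image'];print('cam',(-np.array(s['R']).T@s['t']).round(3))
mask=(im.max(2)<60).astype(np.uint8);mask[280:]=0
k,l,st,c=cv2.connectedComponentsWithStats(mask)
for i in range(1,k):
    if st[i,4]>150:
        cn=max(cv2.findContours((l==i).astype(np.uint8),0,2)[0],key=len).reshape(-1,2)
        r=ray(s,cn,.042)[:,:2].astype(np.float32)*1000
        print(st[i],[np.round(a,1) for a in cv2.minAreaRect(r)])
s=snap('top');P=cloud(s);q=P[130:220,185:325].reshape(-1,3);a=q[(q[:,2]>.06)&(q[:,2]<.12)&(q[:,0]>.54)&(q[:,0]<.61)]
print(len(a),a.mean(0)[:2],[ (a[:,:2][(a[:,2]>.068)&(a[:,2]<.077)].max(0)+a[:,:2][(a[:,2]>.068)&(a[:,2]<.077)].min(0))/2])
go(.664,.165,.017,45)
E
```

```text
cam [0.716 0.216 0.379]
[ 282    0  225  121 3561] [array([836.7, 237.5]), array([126.9, 180.6]), np.float64(8.8)]
[307 169  33  34 849] [array([666.1, 163.9]), array([36.9, 35.4]), np.float64(71.7)]
[600 183  40  14 278] [array([897.1, -72.6]), array([10.3, 45.7]), np.float64(35.2)]
[591 199  49  17 178] [array([881.8, -86. ]), array([ 4.2, 61.1]), np.float64(29.7)]
[586 212  42  23 270] [array([862.5, -95.2]), array([ 8.2, 55.7]), np.float64(22.3)]
[241 232  28  48 605] [array([551.3, 155.1]), array([68.5, 18.3]), np.float64(18.4)]
[374 232  27  48 567] [array([653. ,  52.4]), array([67.9, 17.6]), np.float64(72.2)]
[112 252 117  28 868] [array([461.7, 214.4]), array([ 31. , 144.8]), np.float64(58.2)]
[446 276  84   4 328] [array([726.4, -55.5]), array([ 4. , 99.9]), np.float64(44.9)]<stdin>:11: RuntimeWarning: Mean of empty slice.
  ret = um.true_divide(
Traceback (most recent call last):
ValueError: zero-size array to reduction operation maximum which has no identity
```

View pics/w2.png

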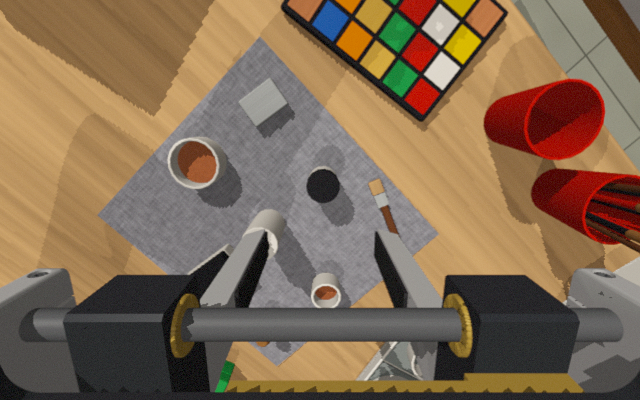

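The wrist view shows the small lid at (323,186), which is (0.665, 0.164), directly below the tool. Descending.

Call:
{"name": "carry_out", "arguments": {
  "steps": [
    [[0.001,0.0005,0.06],0,-0.4],
    [[0.001,0.0005,0.12],0,-0.4],
    [[0.001,0.0005,0.165],0,-0.4],
    [[0.001,0.0005,0.183],0,-0.4],
    [[0.001,0.0005,0.183],0,-0.4],
    [[0.001,0.0005,0.183],0,1],
    [[0.001,0.0005,0.183],0,1],
    [[0.001,0.0005,0.183],0,1],
    [[0.001,0.0005,0.183],0,1],
    [[0.001,0.0005,0.183],0,1]
  ]
}}

```text
time: 9.55
tool_pos: [0.666, 0.1659, 0.0196]
ee_rot: [3.14, -0.002, 0.785]
wrist_force: [-0.4, -0.4, 6.0]
width: 0.0369
finger_force: 30.0
```

```bash
python3 -c "
from h import *
go(.6243,-.2112,.13,45)"
```

```text
tcp [0.666  0.1659 0.0196] rpy deg [ 1.799e+02 -1.000e-01  4.500e+01] t 9.55 w 0.0369 F [-0.4 -0.4  6. ] q [ 0.16  0.48  1.26 -0.    1.4   0.95]
  shift -0.2961 0.2372 -0.1104 turn -0.0
```

Call:
{"name": "carry_out", "arguments": {
  "steps": [
    [[0,0,-0.06],0,1],
    [[0,0,-0.11],0,1],
    [[-0.045,0.036,-0.11],0,1],
    [[-0.09,0.072,-0.11],0,1],
    [[-0.135,0.108,-0.11],0,1],
    [[-0.18,0.144,-0.11],0,1],
    [[-0.225,0.18,-0.11],0,1],
    [[-0.27,0.216,-0.11],0,1],
    [[-0.296,0.237,-0.11],0,1],
    [[-0.296,0.237,-0.11],0,1]
  ]
}}

```text
time: 10.8
tool_pos: [0.6221, -0.2137, 0.1268]
ee_rot: [-3.14, 0.001, 0.781]
wrist_force: [-0.5, 0.7, -0.6]
width: 0.0373
finger_force: 30.0
```

Call:
{"name": "carry_out", "arguments": {
  "steps": [
    [[0,0,0],0,1],
    [[0,0,0],0,1],
    [[0,0,0],0,1]
  ]
}}

```text
time: 11.18
tool_pos: [0.6235, -0.2099, 0.128]
ee_rot: [-3.142, -0.0, 0.787]
wrist_force: [-0.2, 0.4, 0.7]
width: 0.0372
finger_force: 30.0
```

```bash
python3 -c "
from h import *
go(.625,-.2110,.026,45)"
```

```text
tcp [ 0.6235 -0.2099  0.128 ] rpy deg [-180.    -0.    45.1] t 11.18 w 0.0372 F [-0.2  0.4  0.7] q [-0.41  0.35  1.21  0.    1.58  0.37]
  shift 0.0003 0.0019 0.102 turn 0.01
```

Call:
{"name": "carry_out", "arguments": {
  "steps": [
    [[0.0005,0.002,0.05],0,1],
    [[0.0005,0.002,0.085],0,1],
    [[0.0005,0.002,0.097],0,1],
    [[0.0005,0.002,0.103],0,1],
    [[0.0005,0.002,0.103],0,1],
    [[0.0005,0.002,0.103],0,1],
    [[0.0005,0.002,0.103],0,1],
    [[0.0005,0.002,0.103],0,1]
  ]
}}

```text
time: 12.18
tool_pos: [0.6253, -0.2125, 0.0256]
ee_rot: [3.14, -0.0, 0.785]
wrist_force: [0.2, 0.2, 0.5]
width: 0.0372
finger_force: 30.0
```

Call:
{"name": "carry_out", "arguments": {
  "steps": [
    [[0,0,0],0,-0.25],
    [[0,0,0],0,-0.25],
    [[0,0,0],0,-0.25],
    [[0,0,-0.03],0,-0.25],
    [[0,0,-0.08],0,-0.25],
    [[0,0,-0.14],0,-0.25],
    [[0,0,-0.17],0,-0.25],
    [[0,0,-0.17],0,-0.25],
    [[0,0,-0.17],0,-0.25]
  ]
}}

```text
time: 13.3
tool_pos: [0.6242, -0.2119, 0.1926]
ee_rot: [-3.139, 0.001, 0.785]
wrist_force: [-0.8, -0.1, -1.4]
width: 0.0586
finger_force: 0.0
```

```bash
python3 - <<'E'
from h import *
s=snap('top');P=cloud(s);q=P[130:220,185:325].reshape(-1,3)
q=q[(q[:,0]>.54)&(q[:,0]<.61)&(q[:,1]>.13)&(q[:,1]<.21)]
for lo,hi in((.066,.077),(.085,.105)):
    a=q[(q[:,2]>lo)&(q[:,2]<hi)];print(len(a),a.min(0).round(4),a.max(0).round(4),((a.min(0)+a.max(0))/2).round(4))
go(.574,.17,.20,45)
E
```

```text
152 [0.5603 0.1535 0.0662] [0.5979 0.1909 0.076 ] [0.5791 0.1722 0.0711]
57 [0.5696 0.1631 0.0854] [0.5858 0.1797 0.099 ] [0.5777 0.1714 0.0922]
tcp [ 0.6239 -0.2118  0.1918] rpy deg [-1.797e+02  1.000e-01  4.500e+01] t 13.35 w 0.0589 F [ 0.4 -0.4 -0.2] q [-0.41  0.34  1.1  -0.    1.71  0.37]
  shift 0.2346 -0.3053 -0.0082 turn -0.0
```

Bottle shoulder centre is at (0.5785, 0.172), about 38 mm wide at 71 mm height, as expected.

Call:
{"name": "carry_out", "arguments": {
  "steps": [
    [[0.037,-0.047,-0.008],0,-0.4],
    [[0.074,-0.094,-0.008],0,-0.4],
    [[0.111,-0.141,-0.008],0,-0.4],
    [[0.148,-0.188,-0.008],0,-0.4],
    [[0.185,-0.235,-0.008],0,-0.4],
    [[0.222,-0.28,-0.008],0,-0.4],
    [[0.2393,-0.3035,-0.008],0,-0.4],
    [[0.2393,-0.3035,-0.008],0,-0.4],
    [[0.2393,-0.3035,-0.008],0,-0.4],
    [[0.2393,-0.3035,-0.008],0,-0.4]
  ]
}}

```text
time: 14.6
tool_pos: [0.5798, 0.1702, 0.2022]
ee_rot: [-3.141, 0.001, 0.783]
wrist_force: [0.8, 0.0, 0.3]
width: 0.0658
finger_force: 0.0
```

```bash
python3 - <<'E'
from h import *
s=snap('wrist','w3.png')
go(.5785,.172,.040,45)
E
```

```text
tcp [0.5799 0.1702 0.2025] rpy deg [-180.     0.    44.9] t 14.65 w 0.0658 F [ 0.   0.6 -1.1] q [ 0.19  0.21  1.24 -0.    1.69  0.98]
  shift 0.0003 -0.0023 0.1625 turn -0.01
```

View pics/w3.png

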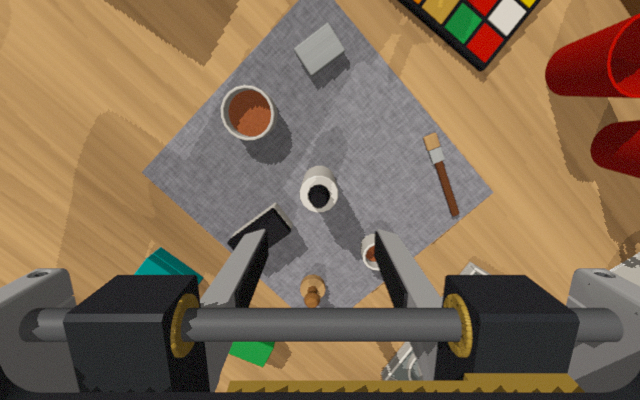

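The bottle sits at (318,190), centred between the fingers as the pots were. Descending.

Call:
{"name": "carry_out", "arguments": {
  "steps": [
    [[0.0005,-0.001,0.06],0,-0.4],
    [[0.0005,-0.001,0.11],0,-0.4],
    [[0.0005,-0.001,0.15],0,-0.4],
    [[0.0005,-0.001,0.163],0,-0.4],
    [[0.0005,-0.001,0.163],0,-0.4],
    [[0.0005,-0.001,0.163],0,1],
    [[0.0005,-0.001,0.163],0,1],
    [[0.0005,-0.001,0.163],0,1],
    [[0.0005,-0.001,0.163],0,1],
    [[0.0005,-0.001,0.163],0,1]
  ]
}}

```text
time: 15.9
tool_pos: [0.5801, 0.1729, 0.0414]
ee_rot: [3.14, -0.002, 0.785]
wrist_force: [0.2, -0.2, 5.8]
width: 0.0393
finger_force: 30.0
```

```bash
python3 -c "
from h import *
go(.6013,-.1142,.16,45)"
```

```text
tcp [0.5801 0.1729 0.0414] rpy deg [ 1.799e+02 -1.000e-01  4.500e+01] t 15.9 w 0.0393 F [ 0.2 -0.2  5.8] q [0.2  0.29 1.46 0.   1.38 0.98]
  shift -0.188 0.218 -0.1186 turn -0.0
```

Call:
{"name": "carry_out", "arguments": {
  "steps": [
    [[0,0,-0.06],0,1],
    [[0,0,-0.115],0,1],
    [[-0.035,0.04,-0.118],0,1],
    [[-0.07,0.081,-0.118],0,1],
    [[-0.105,0.122,-0.118],0,1],
    [[-0.14,0.162,-0.118],0,1],
    [[-0.17,0.197,-0.118],0,1],
    [[-0.188,0.218,-0.118],0,1],
    [[-0.188,0.218,-0.118],0,1],
    [[-0.188,0.218,-0.118],0,1]
  ]
}}

```text
time: 17.15
tool_pos: [0.6001, -0.1137, 0.1572]
ee_rot: [-3.14, 0.0, 0.785]
wrist_force: [0.2, 0.5, -1.2]
width: 0.0396
finger_force: 30.0
```

Call:
{"name": "carry_out", "arguments": {
  "steps": [
    [[0,0,0],0,1],
    [[0,0,0],0,1],
    [[0,0,0],0,1]
  ]
}}

```text
time: 17.52
tool_pos: [0.6005, -0.1138, 0.1581]
ee_rot: [3.141, -0.0, 0.786]
wrist_force: [-0.0, 0.9, -1.1]
width: 0.0395
finger_force: 30.0
```

```bash
python3 -c "
from h import *
snap('scene','s3.png')
go(.602,-.1138,.047,45)"
```

```text
tcp [ 0.6005 -0.1139  0.1581] rpy deg [180.  -0.  45.] t 17.57 w 0.04 F [-0.4  0.3 -0.5] q [-0.28  0.24  1.29 -0.    1.61  0.5 ]
  shift 0.0011 0.001 0.1111 turn 0.0
```

View pics/s3.png

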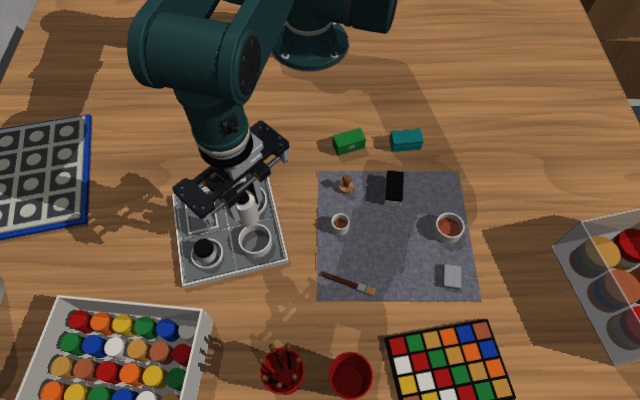

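The small pot stands in its well at (206,250), and the bottle hangs over the cup at (255,240). Lowering it.

Call:
{"name": "carry_out", "arguments": {
  "steps": [
    [[0.001,0.001,0.05],0,1],
    [[0.001,0.001,0.09],0,1],
    [[0.001,0.001,0.105],0,1],
    [[0.001,0.001,0.112],0,1],
    [[0.001,0.001,0.112],0,1],
    [[0.001,0.001,0.112],0,1],
    [[0.001,0.001,0.112],0,1],
    [[0.001,0.001,0.112],0,1]
  ]
}}

```text
time: 18.58
tool_pos: [0.6029, -0.1148, 0.0474]
ee_rot: [3.139, -0.001, 0.785]
wrist_force: [0.2, 0.9, 4.1]
width: 0.0393
finger_force: 30.0
```

Call:
{"name": "carry_out", "arguments": {
  "steps": [
    [[0,0,0],0,-0.25],
    [[0,0,0],0,-0.25],
    [[0,0,0],0,-0.25],
    [[0,0,-0.03],0,-0.25],
    [[0,0,-0.08],0,-0.25],
    [[0,0,-0.14],0,-0.25],
    [[0,0,-0.16],0,-0.25],
    [[0,0,-0.16],0,-0.25],
    [[0,0,-0.16],0,-0.25]
  ]
}}

```text
time: 19.7
tool_pos: [0.6011, -0.1142, 0.2038]
ee_rot: [-3.139, 0.002, 0.785]
wrist_force: [0.4, -0.4, -1.2]
width: 0.0586
finger_force: 0.0
```

```bash
python3 - <<'E'
from h import *
s=snap('top');P=cloud(s);Z=P[...,2]
m=np.zeros(Z.shape,np.uint8);m[190:235,225:280]=(np.abs(Z-.037)<.008)[190:235,225:280]
k,l,st,c=cv2.connectedComponentsWithStats(m);i=1+np.argmax(st[1:,4]);v,u=np.nonzero(l==i)
a=cv2.minAreaRect(P[v,u,:2].astype(np.float32)*1000);print(st[i],a, np.median(Z[l==i]))
go(.483,.18,.20,170)
E
```

```text
[239 195  20  32 458] ((484.5918884277344, 180.15362548828125), (36.551692962646484, 69.74202728271484), 81.38954162597656) 0.037013536473349776
tcp [ 0.6009 -0.1142  0.2033] rpy deg [-1.798e+02  1.000e-01  4.500e+01] t 19.75 w 0.0584 F [-0.2 -0.7 -0.3] q [-0.28  0.23  1.21 -0.    1.7   0.51]
  shift 0.1245 -0.2914 0.0033 turn -12.5
```

Case measured at (0.4846, 0.1802), 70 x 36.5 mm, top at 37 mm. The tool yaw needed is -8.6°.

Call:
{"name": "carry_out", "arguments": {
  "steps": [
    [[0.022,-0.05,0.003],0.9,-0.4],
    [[0.044,-0.101,0.003],1.8,-0.4],
    [[0.066,-0.152,0.003],2.7,-0.4],
    [[0.088,-0.203,0.003],3.6,-0.4],
    [[0.11,-0.2535,0.003],4.5,-0.4],
    [[0.126,-0.2904,0.003],5.36,-0.4],
    [[0.126,-0.2904,0.003],5.36,-0.4],
    [[0.126,-0.2904,0.003],5.36,-0.4],
    [[0.126,-0.2904,0.003],5.36,-0.4],
    [[0.126,-0.2904,0.003],5.36,-0.4]
  ]
}}

```text
time: 21.0
tool_pos: [0.4862, 0.179, 0.2027]
ee_rot: [3.141, 0.0, -0.152]
wrist_force: [0.5, -0.2, 0.1]
width: 0.0656
finger_force: 0.0
```

```bash
python3 - <<'E'
from h import *
s=snap('wrist','w4.png')
go(.4846,.1802,.017,-8.6)
E
```

```text
tcp [0.4861 0.1792 0.2028] rpy deg [180.    0.   -8.7] t 21.05 w 0.066 F [ 1.2  1.  -0.8] q [ 0.24  0.02  1.45 -0.    1.68  1.97]
  shift -0.0016 -0.0008 0.1858 turn -0.01
```

View pics/w4.png

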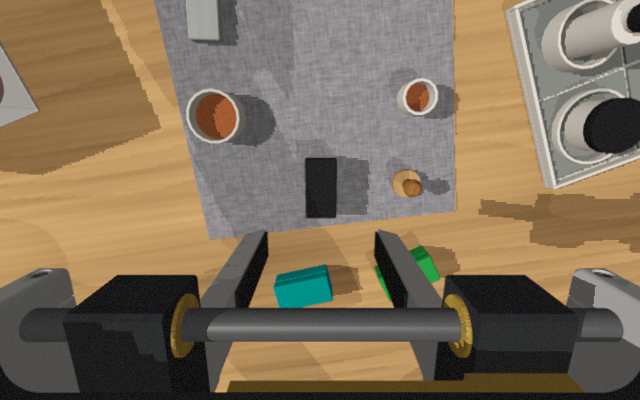

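The case at (321,187) is aligned with the closing direction and centred, and the bottle and large pot stand in their places in the tray. Descending to grip.

Call:
{"name": "carry_out", "arguments": {
  "steps": [
    [[-0.001,-0.0005,0.06],0,-0.4],
    [[-0.001,-0.0005,0.12],0,-0.4],
    [[-0.001,-0.0005,0.165],0,-0.4],
    [[-0.001,-0.0005,0.188],0,-0.4],
    [[-0.001,-0.0005,0.188],0,-0.4],
    [[-0.001,-0.0005,0.188],0,1],
    [[-0.001,-0.0005,0.188],0,1],
    [[-0.001,-0.0005,0.188],0,1],
    [[-0.001,-0.0005,0.188],0,1],
    [[-0.001,-0.0005,0.188],0,1]
  ]
}}

```text
time: 22.3
tool_pos: [0.4856, 0.1808, 0.0161]
ee_rot: [-3.141, -0.002, -0.15]
wrist_force: [-0.2, -0.5, 5.5]
width: 0.0357
finger_force: 30.0
```

```bash
python3 -c "
from h import *
go(.5275,-.2343,.16,13.1)"
```

```text
tcp [0.4856 0.1808 0.0161] rpy deg [-1.8e+02 -1.0e-01 -8.6e+00] t 22.3 w 0.0357 F [-0.2 -0.5  5.5] q [ 0.25  0.13  1.71 -0.    1.3   1.97]
  shift 0.1036 0.4041 -0.1439 turn -2.17
```

Call:
{"name": "carry_out", "arguments": {
  "steps": [
    [[0,0,-0.06],0,1],
    [[0,0,-0.12],0,1],
    [[0.014,0.054,-0.144],-0.4,1],
    [[0.028,0.11,-0.144],-0.8,1],
    [[0.042,0.166,-0.144],-1.2,1],
    [[0.057,0.222,-0.144],-1.6,1],
    [[0.071,0.278,-0.144],-2.0,1],
    [[0.086,0.335,-0.144],-2.17,1],
    [[0.1,0.39,-0.144],-2.17,1],
    [[0.1036,0.4041,-0.144],-2.17,1]
  ]
}}

```text
time: 23.55
tool_pos: [0.526, -0.2372, 0.1577]
ee_rot: [-3.141, 0.002, 0.224]
wrist_force: [-0.2, 0.3, 0.6]
width: 0.0356
finger_force: 30.0
```

Call:
{"name": "carry_out", "arguments": {
  "steps": [
    [[0,0,0],0,1],
    [[0,0,0],0,1],
    [[0,0,0],0,1]
  ]
}}

```text
time: 23.92
tool_pos: [0.5269, -0.2327, 0.1592]
ee_rot: [-3.141, -0.0, 0.231]
wrist_force: [0.3, -0.1, -0.8]
width: 0.036
finger_force: 30.0
```

```bash
python3 -c "
from h import *
go(.528,-.2343,.0222,13.1)"
```

```text
tcp [ 0.5269 -0.2327  0.1592] rpy deg [-180.    -0.    13.2] t 23.93 w 0.036 F [ 0.3 -0.1 -0.8] q [-0.51  0.16  1.38  0.    1.6   0.83]
  shift 0.0007 0.0019 0.137 turn 0.01
```

Call:
{"name": "carry_out", "arguments": {
  "steps": [
    [[0.0007,0.0015,0.06],0,1],
    [[0.0007,0.0015,0.11],0,1],
    [[0.0007,0.0015,0.13],0,1],
    [[0.0007,0.0015,0.137],0,1],
    [[0.0007,0.0015,0.137],0,1],
    [[0.0007,0.0015,0.137],0,1],
    [[0.0007,0.0015,0.137],0,1],
    [[0.0007,0.0015,0.137],0,1]
  ]
}}

```text
time: 24.92
tool_pos: [0.5279, -0.2357, 0.0222]
ee_rot: [3.141, -0.0, 0.228]
wrist_force: [-0.3, 0.4, -0.1]
width: 0.0356
finger_force: 30.0
```

Call:
{"name": "carry_out", "arguments": {
  "steps": [
    [[0,0,0],0,-0.1],
    [[0,0,0],0,-0.1],
    [[0,0,0],0,-0.1],
    [[0,0,-0.03],0,-0.1],
    [[0,0,-0.08],0,-0.1],
    [[0,0,-0.14],0,-0.1],
    [[0,0,-0.2],0,-0.1],
    [[0,0,-0.2],0,-0.1],
    [[0,0,-0.2],0,-0.1]
  ]
}}

```text
time: 26.05
tool_pos: [0.5275, -0.2356, 0.2214]
ee_rot: [-3.141, 0.0, 0.228]
wrist_force: [0.4, -0.0, -1.7]
width: 0.0521
finger_force: 0.0
```

Call:
{"name": "carry_out", "arguments": {
  "steps": [
    [[-0.06,0,0],0,-0.1],
    [[-0.1,0.05,0],0,-0.1],
    [[-0.12,0.1,0],0,-0.1],
    [[-0.13,0.15,0],0,-0.1],
    [[-0.14,0.2,0],0,-0.1],
    [[-0.14,0.2,0],0,-0.1],
    [[-0.14,0.2,0],0,-0.1]
  ]
}}

```text
time: 26.92
tool_pos: [0.4361, -0.4611, 0.2194]
ee_rot: [-3.137, 0.002, 0.228]
wrist_force: [0.2, -0.0, 0.1]
width: 0.0519
finger_force: 0.0
```

```bash
python3 - <<'E'
from h import *
go(0,0,0)
s=snap('top');im=s['image'];P=cloud(s);Z=P[...,2]
cv2.imwrite('pics/t9.png',cv2.resize(im[95:290,175:465],None,fx=2.7,fy=2.7,interpolation=cv2.INTER_CUBIC)[...,::-1])
q=P[110:245,330:465].reshape(-1,3);q=q[(q[:,2]<.2)]
for n,c,zt,r in(('large',(.5042,-.137),.048,.06),('small',(.6243,-.2112),.048,.045),('case',(.527,-.2342),.044,.05),('bottle',(.6013,-.1142),.078,.045)):
    a=q[(np.hypot(q[:,0]-c[0],q[:,1]-c[1])<r)&(abs(q[:,2]-zt)<.008)]
    print(n,len(a),'ztop',np.median(a[:,2]).round(4),'std',a[:,2].std().round(4),'off',((a.min(0)+a.max(0))[:2]/2-c).round(4),cv2.minAreaRect(a[:,:2].astype(np.float32)*1000)[1:])
E
```

```text
tcp [ 0.4361 -0.4611  0.2194] rpy deg [-1.797e+02  1.000e-01  1.310e+01] t 26.93 w 0.0519 F [ 0.2 -0.   0.1] q [-0.9   0.28  1.12  0.    1.75  0.44]
  shift -0.3205 -0.5478 0.2194 turn 0
large 488 ztop 0.047 std 0.0021 off [ 0.0022 -0.0009] ((53.75034713745117, 56.04018783569336), 1.5874212980270386)
small 211 ztop 0.0471 std 0.0022 off [-0.0001 -0.0001] ((36.282264709472656, 35.98133850097656), 29.564977645874023)
case 476 ztop 0.0428 std 0.002 off [-0.0002  0.0003] ((69.3991928100586, 36.879974365234375), 12.456892967224121)
bottle 168 ztop 0.0768 std 0.0024 off [-0.0003 -0.0004] ((36.98402404785156, 38.61510467529297), 46.2936897277832)
```

View pics/t9.png

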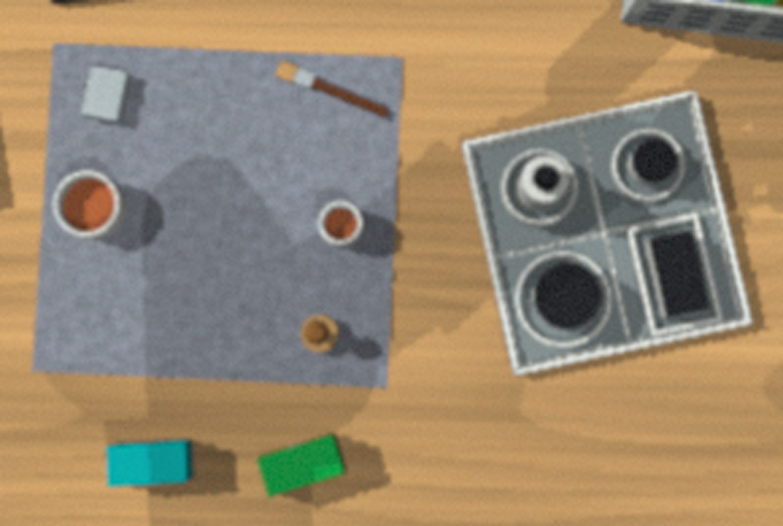

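All four things sit flat and centred in their wells at the right top heights (47, 47, 77 and 43 mm). The open pots at (88,203) and (340,222) have not moved.

```bash
python3 -c "
from bench import robot
print(robot.close_job())"
```

```text
the job is handed in; nothing more can be done
None
```

The large pot, small pot, bottle and case all stand flat in their wells, packed in the order you listed; the open pots and coloured look-alikes were left alone, and the job was handed in at about 27 s.

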